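# Hold the magnifier over the cake to be checked

## Robot

A 7-joint arm with a two-finger parallel gripper is mounted at the origin on the work surface. World frame = base frame: x ahead of the robot, y to its left, z up, the work surface at z = 0. Lengths are in m, angles in rad, forces in N, time in s.
With the tool pointing down it reaches from about 0.425 to 0.925 m from the base axis. Payload 6.8 kg.
Tool frame: the origin (TCP) lies at the very end of the fingers, on their centre line; the grasp point (between the pads) lies grasp_offset behind it (grasp_offset is the distance from the TCP to the grasp point, in m); z points along the fingers, y is the line along which they close (so a half turn about z gives the same grasp; the last joint's range is limited). The gripper opens to 88 mm and grips with 3 to 60 N. Pads are 20 mm wide; open, the fingers measure 115 mm over their backs; the gripper's body (75 mm by 178 mm) begins 61 mm behind the grasp point.
Start: joints at [1.04, 0.477, 0.022, 1.555, -0.011, 1.109, -0.083], TCP at [0.277, -0.616, 0.223] pointing down, gripper open.
Joint ranges: [-2.96, 2.96], [-0.34, 2.1], [-1.41, 1.46], [0.24, 2.44], [-1.37, 4.51], [0.17, 1.92], [-2.96, 2.96]. Speed limits (rad/s): [2.39, 2.39, 3.14, 3.14, 3.14, 3.14, 3.14].

## Interface

Orientations are given as a rotation vector (axis times angle).
In Python, from bench import observe, camera, camera_model, hand_in, find_in, tip_of, grasp_offset gives the robot as it stands. The module is installed in compiled form; this text tells all that it offers.
- The arm moves only by the shell command python3 -m inch 'ROWS' [FORCE]. ROWS is JSON, a list that holds one entry, the list of rows, each a list of 5 numbers: the shift along the tool's x, y, z in mm, then the turn about the tool's z in rad, then the gripper command: -1 is fully open, 1 is shut, values between are in proportion. A call has 1 to 8 rows; each row is the pose to reach, as a shift and turn from the pose commanded when the call began, along the tool's axes at that moment; what a row does not reach only later rows make up. A row lasts 1/10 s, in which the tool goes at most 50 mm and 8.59 degrees, less where a joint would pass 70% of its speed; a pose out of reach is approached as far as the arm can. A call with a gripper value outside its range is refused whole. The fingers move at their own pace and stop on an object; FORCE is the grip in N (left out, the last holds). Time passes only in rows, so rows that repeat a pose let the fingers close. It gives the time, the measured TCP pose, the force, the opening and the grip force at its end, in the units of the state.
- observe(): the state, without advancing time (a new reading comes with each control period).
- camera(name): name is "side" or "top"; returns (picture, depth): 480x640x3 uint8, blue, green, red; 480x640 float32, m along the optical axis (not along the pixel's ray), 0 where there is no reading.
- camera_model(name): a dict with "intrinsics" (3x3 intrinsics, pixels), "k1" (the pictures are not rectified: a ray, as slopes to the right and down, at radius r is drawn at 1 + k1 r^2 times it, then the intrinsics apply), "rvec" (rotation vector, rad) and "tvec" (3), from world to camera coordinates, as OpenCV has them. Camera axes: x right, y down, z forward; pixel columns grow to the right and rows downward; lengths in m; the calibration is good to about 2 mm. A picture is of the moment at which its call begins. camera_model takes no time and is no camera call.
- hand_in(): hands the job in; it is judged then, once.
Trained networks look in the newest picture that a camera, given by its name, has taken for a name from the list of things; names that differ only in an ending like _2 or _b are one class to them, and where a whole thing is asked for, a point or a joint stands for the part that bears it (a point fixed in the world has none). Each returns a list of dicts, best first, with "confidence" (0 to 1); they miss things now and then, are a little off and sometimes report something else, mostly with a low value. They report only what shows in the picture. A call takes as long as a camera call. They do not tell look-alikes from the thing itself.
- find_in(label, camera): "extent" ([centre column, centre row, width, height] in pixels, round what is visible of it).
- tip_of(label, camera): "position" ([column, row] in pixels: a listed point, or the origin of a listed thing).
The state is a dict: "time_s": time; "joints": joint angles; "joint_velocities": joint speeds; "joint_efforts": joint torques, N m; "tool_pos": TCP position; "orientation": TCP orientation; "contact_force": force on the tool from outside, world axes, zero at the start; "ft_torque": the same for the moment, N m; "grip_width": finger opening in m; "gripper_force": force on a finger pad.
Only numpy, scipy, OpenCV 4.12 (cv2) and the standard library are available. Lean on these libraries where they do the work, as an engineer would, in place of code of your own. Each camera call takes 0.05 s, during which the arm holds its last target. There are 200 camera calls.

## Task

The half-moon cake on the white board has to be checked, but a second cake was left lying on it: lay that one flat in the empty part of the crate, without dropping it. Then bring the rectangular hand magnifier across from beyond the standing cakes and hold it still and level about 3 cm above the cake on the board, touching nothing with it, the lens centred over the cake and its long side along the cake's straight edge; finish while holding it there. Leave the cake on the board where it lies, and do not shift the standing cakes, the twine cone or the jar.

Things in the scene. Friction and masses are not known exactly. Their poses are not given: they have to be found in the camera images.
- checked_cake: The half-moon cake to be checked: pressed, grey-brown, 100 mm long (x), 52 mm wide (y), 18 mm thick, about 80 g; straight edge along x at y = -26 mm, crown of the round edge at y = +26 mm. Lies loose and flat near the middle of the white board, at first under another cake. Origin: middle of the 100 x 52 mm outline, on its underside; z up.
- top_cake: Half-moon cake of the same kind (100 x 52 x 18 mm, about 80 g, same axes and origin) lying loose and flat on top of the cake to be checked, turned against it. Can be gripped across its 52 mm width (along y). Its underside is 30 mm above the table at the start.
- board: White plastic inspection board, 260 (x) x 200 (y) x 12 mm, fixed to the table in the middle of the work area. Origin: centre of its underside; z up.
- crate: Shallow orange plastic crate, fixed, 300 (x) x 200 (y) x 65 mm high, walls and floor 5 mm thick, far left or far right of the board. Its far (+x) part holds ten packed standing cakes, 57 mm above the table; the rest, x = -145 to +42 mm and y = -95 to +95 mm, is empty (floor 5 mm above the table). Origin: centre of its underside; z up.
- magnifier: Rectangular hand magnifier lying flat on the table, on the other side from the crate: clear lens (opening 127 x 75 mm) in a black frame 142 (x) x 92 (y) x 14 mm, with a straight black handle on the -x end. About 0.24 kg, balancing near x = -70 mm. Origin: centre of the lens, level with the underside of frame and handle; x along the long side, away from the handle; z up.
- magnifier_grip (a point): Point in the magnifier's handle, at x = -105 mm, y = 0, z = 11 mm of the magnifier, axes as the magnifier's. The handle is a straight bar 26 mm wide (y) and 22 mm high (z = 0 to 22 mm) from x = -80 to x = -188 mm of the magnifier.
- twine_cone: Cone of twine, 84 mm across the foot, 105 mm high, standing on the near side of the board, to its left or right. A bystander. Origin: centre of its foot.
- jar: Glass jar with a steel lid, 68 mm across, 85 mm high, standing on the near side of the board, to its left or right. A bystander. Origin: centre of its foot.
- left_row0: One of three half-moon cakes standing on their straight edges in a staggered row along the board, just left of the board (seen from the robot), number 1 counted from the board; 100 mm long (x), 18 mm thick (y), 52 mm high. A bystander. Origin: centre of its underside, on the table; z up.
- left_row1: One of three half-moon cakes standing on their straight edges in a staggered row along the board, just left of the board (seen from the robot), number 2 counted from the board; 100 mm long (x), 18 mm thick (y), 52 mm high. A bystander. Origin: centre of its underside, on the table; z up.
- left_row2: One of three half-moon cakes standing on their straight edges in a staggered row along the board, just left of the board (seen from the robot), number 3 counted from the board; 100 mm long (x), 18 mm thick (y), 52 mm high. A bystander. Origin: centre of its underside, on the table; z up.
- right_row0: One of three half-moon cakes standing on their straight edges in a staggered row along the board, just right of the board (seen from the robot), number 1 counted from the board; 100 mm long (x), 18 mm thick (y), 52 mm high. A bystander. Origin: centre of its underside, on the table; z up.
- right_row1: One of three half-moon cakes standing on their straight edges in a staggered row along the board, just right of the board (seen from the robot), number 2 counted from the board; 100 mm long (x), 18 mm thick (y), 52 mm high. A bystander. Origin: centre of its underside, on the table; z up.
- right_row2: One of three half-moon cakes standing on their straight edges in a staggered row along the board, just right of the board (seen from the robot), number 3 counted from the board; 100 mm long (x), 18 mm thick (y), 52 mm high. A bystander. Origin: centre of its underside, on the table; z up.
Mind the look-alikes: they are no part of the job. What is shaped like the checked_cake but green or red is not meant.

How it is judged:
By the outcome, as a careful person would: the job done as asked, in the order asked, and still so for the second after the job is handed in, while the arm keeps its last pose, push and grip.
It also fails if it takes over 64 s, if anything falls off the work surface, if the arm or the gripper's body presses on something with over 40 N, if the wrist force passes 120 N, or if a joint passes its speed limit or range.

## Working session

There is one attempt and no reset: what is moved stays moved. The work goes in short steps, Python scripts to look and compute and a shell command to move; the robot and the scene stay as the last step left them, time stands still between calls to the robot, and variables do not carry over. Pictures are saved under pics/ and viewed, at most 10 in all, crops included, and the job is handed in when it is done.

```bash
mkdir -p pics
cat > h.py <<'E'
import numpy as np, cv2
from bench import *
from scipy.spatial.transform import Rotation as R
def world(name,depth):
    m=camera_model(name);K=np.array(m["intrinsics"]);k=m["k1"]
    v,u=np.mgrid[0:480,0:640].astype(float)
    d=np.array([k,0,0,0,0.])
    p=cv2.undistortPoints(np.stack([u.ravel(),v.ravel()],1)[:,None],K,d)[:,0]
    z=depth.ravel();c=np.c_[p*z[:,None],z]
    Rm=R.from_rotvec(np.ravel(m["rvec"])).as_matrix()
    w=(c-np.ravel(m["tvec"]))@Rm
    w[z==0]=np.nan
    return w.reshape(480,640,3)
def proj(name,P):
    m=camera_model(name)
    return cv2.projectPoints(np.array(P,float).reshape(-1,3),np.ravel(m["rvec"]).astype(float),np.ravel(m["tvec"]).astype(float),np.array(m["intrinsics"]),np.array([m["k1"],0,0,0,0.]))[0][:,0]
E
python3 - <<'E'
from h import *
s=observe();print(s["time_s"],s["tool_pos"],s["orientation"],grasp_offset,s["grip_width"])
for n in("top","side"):
    im,d=camera(n);cv2.imwrite(f"pics/{n}0.png",im);np.save(f"{n}0.npy",world(n,d))
W=np.load("top0.npy")
for l in["checked_cake","top_cake","board","crate","magnifier","magnifier_grip","twine_cone","jar"]:
    f=tip_of(l,"top")
    for q in f[:2]:
        c,r=q["position"];
        print(l,round(q["confidence"],2),np.round([c,r]),np.round(W[int(np.clip(r,0,479)),int(np.clip(c,0,639))],3))
E
```

```text
0.0 [ 0.27668152 -0.61502979  0.22170849] [-3.06997532e+00 -6.58845935e-01  8.26048342e-04] 0.0187 0.0877322006162064
checked_cake 0.85 [322. 338.] [0.353 0.008 0.012]
checked_cake 0.66 [334. 234.] [ 0.577 -0.017  0.049]
top_cake 0.94 [329. 231.] [ 0.585 -0.004  0.052]
board 0.91 [332. 239.] [ 0.568 -0.013  0.049]
crate 0.6 [157. 236.] [ 0.577  0.387 -0.   ]
magnifier 0.77 [501. 238.] [ 0.581 -0.392  0.005]
magnifier_grip 0.55 [512. 282.] [ 0.481 -0.407  0.021]
twine_cone 0.74 [414. 333.] [ 0.367 -0.184  0.095]
```

View pics/top0.png

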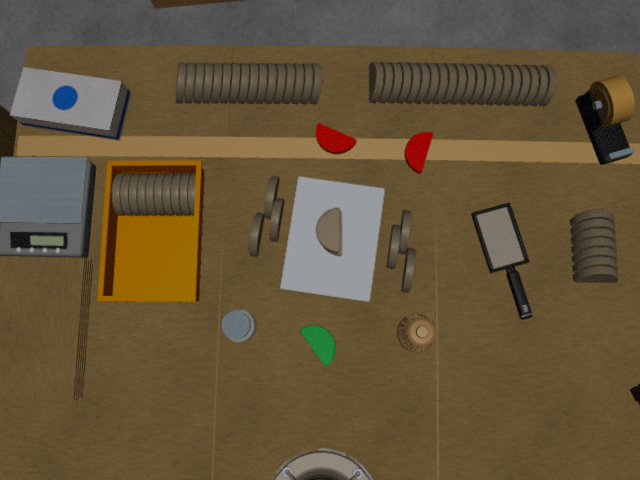

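View pics/side0.png

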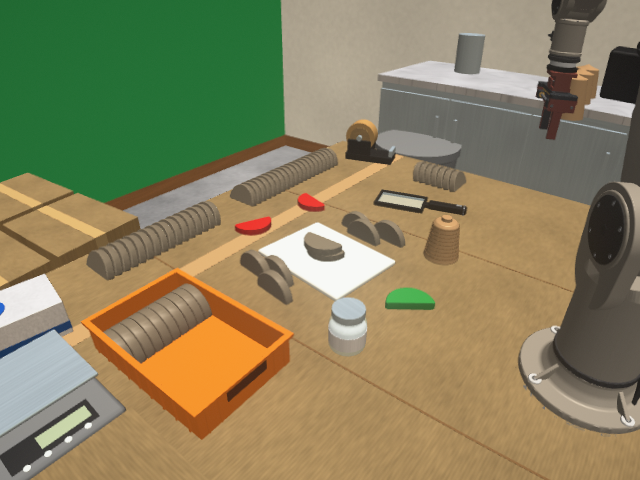

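The top view shows the stack at (333,231), the crate at the left with its empty part near (150,258), the magnifier at (500,238) with its handle at (519,290), the jar at (238,325) and the cone at (416,332). The green and red half-moons are decoys. Next I measure the poses.

```bash
cat >> h.py <<'E'
def rect(P):
    (c,(a,b),t)=cv2.minAreaRect((P[:,:2]*1000).astype(np.float32))
    if a<b: a,b,t=b,a,t+90
    return np.round([c[0],c[1],a,b,t],1)
def sel(W,x0,x1,y0,y1,z0,z1):
    return (W[...,0]>x0)&(W[...,0]<x1)&(W[...,1]>y0)&(W[...,1]<y1)&(W[...,2]>z0)&(W[...,2]<z1)
E
python3 - <<'E'
from h import *
W=np.load("top0.npy");im=cv2.imread("pics/top0.png")
print("board z",np.nanmedian(W[280:290,300:340,2]),"table z",np.nanmedian(W[310:330,430:460,2]))
m=sel(W,.48,.68,-.1,.1,.040,.06);P=W[m];print("top",m.sum(),rect(P),P.mean(0),np.median(P[:,2]))
m2=sel(W,.48,.68,-.1,.1,.02,.038);print("lower",m2.sum(),W[m2].mean(0),rect(W[m2]))
b=sel(W,.4,.75,-.2,.13,.004,.2)&(im.min(2)>130);print("board",b.sum(),rect(W[b]))
g=sel(W,.35,.75,-.55,-.3,-.01,.05)&(im.max(2)<60)
print("mag all",g.sum(),rect(W[g]))
n,L,S,C=cv2.connectedComponentsWithStats(g.astype(np.uint8));k=1+np.argmax(S[1:,4]);g=L==k;P=W[g]
print("mag cc",S[k],rect(P))
h=g&(W[...,2]>.016);print("handle?",h.sum(),rect(W[h]) if h.sum() else 0)
# crate
o=(im[...,2]>180)&(im[...,0]<60)&sel(W,.3,.85,.25,.6,.045,.08);print("crate rim",rect(W[o]),np.median(W[o][:,2]))
f=sel(W,.4,.62,.32,.48,-.01,.02);print("crate floor",np.median(W[f][:,2]))
c=sel(W,.3,.85,.2,.6,.05,.08)&(im[...,2]<160);print("packed",rect(W[c]))
for nme,a in(("left",(.48,.7,.09,.23)),("right",(.45,.7,-.26,-.12))):
    r=sel(W,*a,.03,.08);n,L,S,C=cv2.connectedComponentsWithStats(r.astype(np.uint8))
    for k in range(1,n):
        if S[k,4]>20: print(nme,rect(W[L==k]),W[L==k][:,2].max())
for nme,a in(("jar",(.3,.5,.1,.3)),("cone",(.28,.48,-.3,-.1))):
    r=sel(W,*a,.03,.2);print(nme,rect(W[r]),W[r][:,2].max())
big=cv2.resize(im[170:330,250:550],None,fx=2.6,fy=2.6,interpolation=cv2.INTER_CUBIC);cv2.imwrite("pics/crop1.png",big)
E
```

```text
board z 0.011602349253225907 table z -0.00012092322412623784
top 832 [587.3  -2.3  98.6  49.6 179.1] [ 0.58636518 -0.00549494  0.04759687] 0.047455282361575174
lower 170 [ 0.57445931 -0.02015546  0.02876975] [593.9   9.3 191.8 107.7  29.4]
board 8865 [576.4 -14.5 258.6 196.9 172.5]
mag all 1357 [ 543.6 -461.2  260.2  211.4   16.2]
mag cc [ 471  203   61  117 1332] [ 527.2 -404.6  260.2   93.6   16.2]
handle? 564 [ 525.5 -403.2  255.8   90.    16.2]
crate rim [0. 0. 0. 0. 0.] nan
crate floor 0.004377605327416522
packed [575.1 400.6 549.8 398.7   0. ]
left [636.8 120.2 125.7  37.8 173.9] 0.06092086668992774
left [579.8 157.1  83.5  19.4 172.5] 0.05698886416105835
right [ 574.9 -160.4  118.5   38.1  172.4] 0.05807744485933787
right [ 506.6 -181.1   83.1   19.   171.9] 0.057326252326006875
jar [415.  232.1 192.6  71.6  49.7] 0.09217036130956428
cone [ 405.2 -196.4  147.8   67.6  177.3] 0.11136243643174076
  return _methods._mean(a, axis=axis, dtype=dtype,
  ret = ret.dtype.type(ret / rcount)
```

View pics/crop1.png

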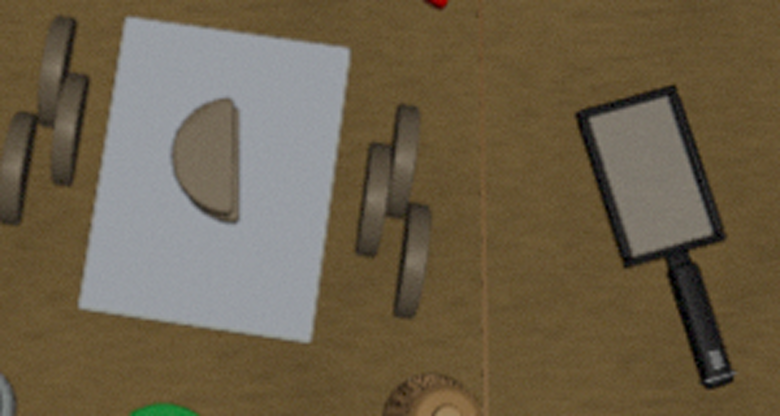

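The crop shows the top cake's straight edge facing right (−y), with the lower cake peeking out slightly at the lower right. The magnifier's handle points near-right. Next come the crate pose and the first move.

```bash
cat >> h.py <<'E'
def go(pos,ydir,s=None):
    """shift (mm, tool axes) and turn so that the TCP is at pos, tool y along +-ydir (deg in world xy)"""
    s=s or observe();Rm=R.from_rotvec(s["orientation"]).as_matrix()
    d=Rm.T@(np.array(pos)-s["tool_pos"])*1000
    y=np.array([np.cos(np.radians(ydir)),np.sin(np.radians(ydir)),0]);l=Rm.T@y
    a=np.arctan2(-l[0],l[1]);a=(a+np.pi/2)%np.pi-np.pi/2
    print("shift",np.round(d,1),"turn",round(a,3),"| pos",np.round(s["tool_pos"],4),"z",np.round(Rm[:,2],3),"ydeg",np.round(np.degrees(np.arctan2(Rm[1,1],Rm[0,1])),1),"j",np.round(s["joints"],2),"t",round(s["time_s"],2),"w",round(s["grip_width"],4))
E
python3 - <<'E'
from h import *
W=np.load("top0.npy");im=cv2.imread("pics/top0.png")
hsv=cv2.cvtColor(im,cv2.COLOR_BGR2HSV);print(hsv[230,101],hsv[260,150],hsv[298,150],W[298,150],W[230,101],W[260,150])
o=cv2.inRange(hsv,(5,180,90),(25,255,255))>0
for a,b in((.05,.08),(-.01,.012)):
    k=o&sel(W,.3,.85,.25,.6,a,b);print(k.sum(),rect(W[k]))
k=sel(W,.55,.85,.27,.57,.045,.075)&~o;print("packed",k.sum(),rect(W[k]))
go((.587,-.002,.12),90)
E
```

```text
[ 18 153 102] [ 20 255 155] [ 20 255 152] [0.42906495 0.3715365  0.06725007] [0.58654911 0.515445   0.0018985 ] [0.51929235 0.39644782 0.00272353]
2472 [579.2 382.7 313.9 214.7   0.6]
6319 [5.888e+02 4.003e+02 3.269e+02 2.338e+02 3.000e-01]
packed 4299 [7.006e+02 4.238e+02 2.996e+02 2.942e+02 4.000e-01]
shift [ 534.5 -432.3  102.7] turn 0.423 | pos [ 0.277  -0.6155  0.2226] z [-0.  0. -1.] ydeg -65.8 j [ 1.04  0.48  0.02  1.56 -0.01  1.11 -0.08] t 0.5 w 0.0878
```

```bash
python3 -m inch '[[[38,-31,0,0.1,-1],[76,-62,0,0.2,-1],[114,-93,0,0.3,-1],[152,-124,10,0.42,-1],[190,-154,15,0.42,-1],[228,-185,20,0.42,-1],[266,-216,25,0.42,-1],[304,-247,30,0.42,-1]]]' 40; python3 -c "
from h import *
go((.587,-.002,.12),90)"
```

```text
time_s: 1.3
tool_pos: [0.4536, -0.2638, 0.1929]
orientation: [3.141, 0.004, 0.001]
contact_force: [1.0, -0.6, 0.8]
grip_width: 0.088
gripper_force: 0.0
shift [ 134.  -261.5   72.9] turn 0.003 | pos [ 0.4536 -0.2638  0.1929] z [ 0.001 -0.    -1.   ] ydeg -89.9 j [ 0.46  0.27 -0.06  1.94  0.02  0.93 -1.18] t 1.3 w 0.088
```

```bash
python3 -m inch '[[[20,-40,0,0,-1],[40,-80,10,0,-1],[60,-120,20,0,-1],[80,-160,30,0,-1],[100,-200,50,0,-1],[120,-240,70,0,-1],[134,-262,73,0,-1],[134,-262,73,0,-1]]]'; python3 -c "
from h import *
go((.587,-.002,.033),90)
im,d=camera('top');cv2.imwrite('pics/a1.png',im[150:310,250:450].repeat(3,0).repeat(3,1))
im,d=camera('side');cv2.imwrite('pics/a2.png',im)"
```

```text
time_s: 2.1
tool_pos: [0.5873, 0.0021, 0.1189]
orientation: [-3.139, -0.015, 0.0]
contact_force: [-0.3, 0.4, -0.0]
grip_width: 0.0879
gripper_force: 0.0
shift [-0.3  4.3 85.9] turn 0.009 | pos [0.5873 0.0021 0.1189] z [-0.     0.002 -1.   ] ydeg -89.5 j [ 0.02  0.46 -0.17  1.85  0.09  0.84 -1.75] t 2.1 w 0.0879
```

View pics/a2.png

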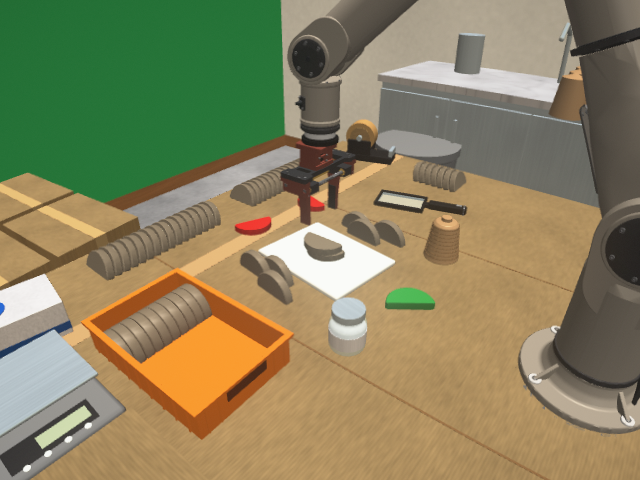

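The gripper hangs open above the stack, fingertips at about (305,222) and (333,207). Descending now.

```bash
python3 -m inch '[[[0,4,30,0.005,-1],[0,4,55,0.005,-1],[0,4,70,0.005,-1],[0,4,80,0.005,-1],[0,4,85,0.005,-1],[0,4,86,0.005,-1],[0,4,86,0.005,-1]]]'; python3 -c "
from h import *
go((.587,-.002,.033),90)
im,d=camera('side');cv2.imwrite('pics/a3.png',cv2.resize(im[130:290,210:410],None,fx=3.5,fy=3.5,interpolation=2))"
```

```text
time_s: 2.9
tool_pos: [0.5867, -0.0073, 0.0343]
orientation: [-3.142, 0.004, -0.002]
contact_force: [-0.9, 0.4, 0.3]
grip_width: 0.0878
gripper_force: 0.0
shift [ 0.3 -5.3  1.3] turn -0.002 | pos [ 0.5867 -0.0073  0.0343] z [ 0.001  0.    -1.   ] ydeg -90.1 j [ 0.02  0.58 -0.14  1.9   0.13  0.67 -1.78] t 2.9 w 0.0878
```

View pics/a3.png

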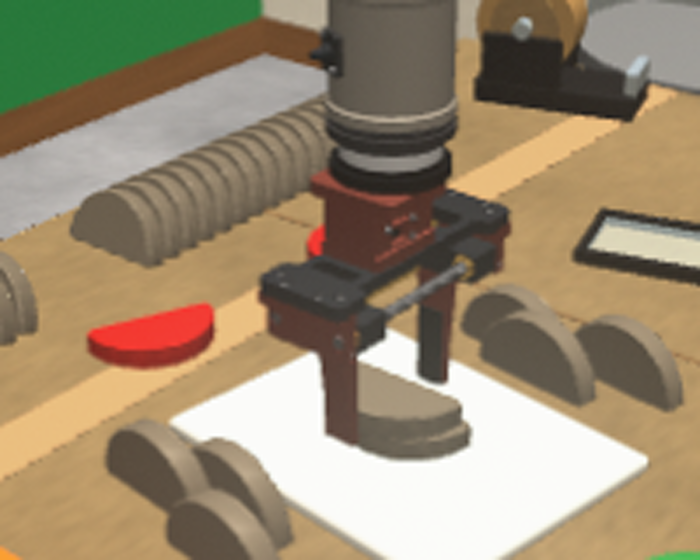

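The fingers straddle the top cake, just above the lower one. The far finger's gap is larger, which matches the 5 mm y error, so I correct that and close.

```bash
python3 -m inch '[[[0,-5,1,0,-1],[0,-5,1,0,-1],[0,-5,1,0,0.1],[0,-5,1,0,0.3],[0,-5,1,0,0.4],[0,-5,1,0,0.6],[0,-5,1,0,0.8],[0,-5,1,0,1]]]' 20;python3 -m inch '[[[0,0,0,0,1],[0,0,0,0,1],[0,0,0,0,1],[0,0,0,0,1]]]' ; python3 -c "
from h import *
go((.527,.386,.18),90)"
```

```text
time_s: 3.75
tool_pos: [0.5862, -0.0023, 0.0326]
orientation: [3.142, -0.004, -0.0]
contact_force: [0.1, -0.1, -0.0]
grip_width: 0.0517
gripper_force: 20.0
time_s: 4.15
tool_pos: [0.5862, -0.0023, 0.0327]
orientation: [3.141, -0.004, 0.0]
contact_force: [0.0, -0.5, 0.4]
grip_width: 0.0516
gripper_force: 20.0
shift [ -60.1 -388.2 -147.4] turn -0.002 | pos [ 0.5862 -0.0023  0.0327] z [ 0. -0. -1.] ydeg -90.1 j [ 0.01  0.58 -0.14  1.9   0.13  0.67 -1.79] t 4.15 w 0.0516
```

```bash
python3 -m inch '[[[0,0,-10,0,1],[0,0,-30,0,1],[0,0,-55,0,1],[0,0,-80,0,1],[0,-10,-100,0,1],[0,-30,-110,0,1],[-5,-60,-110,0,1],[-10,-95,-110,0,1]]]';python3 -m inch '[[[-10,-35,0,0,1],[-20,-70,0,0,1],[-30,-105,0,0,1],[-35,-140,0,0,1],[-40,-180,0,0,1],[-45,-220,0,0,1],[-50,-260,0,0,1],[-50,-280,0,0,1]]]' ; python3 -c "
from h import *
go((.527,.386,.14),90)
im,d=camera('top');W=world('top',d);np.save('top1.npy',W);cv2.imwrite('pics/top1.png',im)
m=sel(W,.48,.68,-.1,.1,.021,.04);print('cake',m.sum(),rect(W[m]),np.median(W[m][:,2]))
print(tip_of('checked_cake','top')[:2])
cv2.imwrite('pics/b1.png',cv2.resize(im[140:320,80:420],None,fx=2.3,fy=2.3,interpolation=2))"
```

```text
time_s: 4.95
tool_pos: [0.5767, 0.0926, 0.1439]
orientation: [3.141, -0.007, 0.002]
contact_force: [-0.0, -0.8, -0.7]
grip_width: 0.0518
gripper_force: 20.0
time_s: 5.75
tool_pos: [0.5249, 0.3776, 0.1434]
orientation: [-3.139, -0.004, 0.001]
contact_force: [-0.8, 0.4, -1.7]
grip_width: 0.0517
gripper_force: 20.0
shift [ 2.1 -8.4  3.4] turn 0.003 | pos [0.5249 0.3776 0.1434] z [-0.001  0.002 -1.   ] ydeg -89.8 j [-0.55  0.52 -0.24  1.69  0.14  0.95 -2.41] t 5.75 w 0.0517
cake 842 [615.5  11.6 176.2  83.1  44.1] 0.029510477517186388
[{'position': [412.1, 155.3], 'confidence': 0.97}, {'position': [320.6, 341.1], 'confidence': 0.88}]
```

View pics/b1.png

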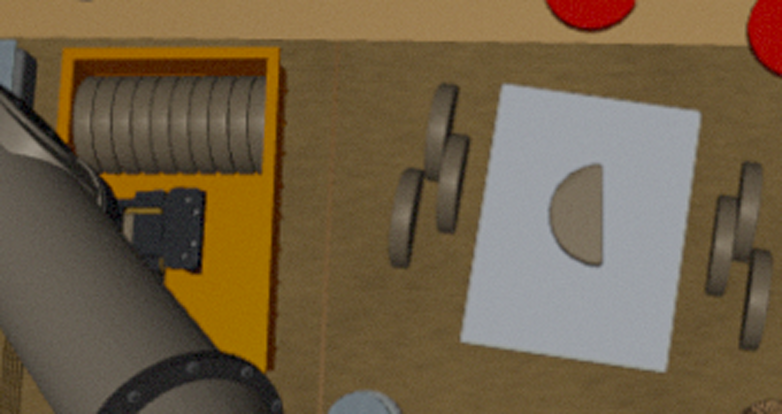

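The stack's lower cake now lies alone at crop (580,215), and the held cake is over the crate's empty part. Lowering it.

```bash
python3 -m inch '[[[2,-4,20,0,1],[2,-6,50,0,1],[2,-6,80,0,1],[2,-6,105,0,1],[2,-6,120,0,1],[2,-6,126,0,1],[2,-6,130,0,1],[2,-6,130,0,1]]]'; python3 -c "
from h import *
go((.527,.386,.0085),90)
W=np.load('top1.npy');im=cv2.imread('pics/top1.png')
m=sel(W,.48,.68,-.07,.07,.021,.04)
n,L,S,C=cv2.connectedComponentsWithStats(m.astype(np.uint8));k=1+np.argmax(S[1:,4]);P=W[L==k]
print(S[k],rect(P),P.mean(0))
# straight edge fit: max -y border per row
rows=[r for r in range(S[k,1]+4,S[k,1]+S[k,3]-4)]
e=np.array([W[r,np.where((L==k)[r])[0].max()] for r in rows]);p=np.polyfit(e[:,0],e[:,1],1);print('edge deg',np.degrees(np.arctan(p[0])),'y at centre',np.polyval(p,.58),np.std(e[:,1]-np.polyval(p,e[:,0])))
"
```

```text
time_s: 6.65
tool_pos: [0.5296, 0.3788, 0.0133]
orientation: [-3.141, 0.004, -0.001]
contact_force: [-1.0, -0.4, -0.7]
grip_width: 0.0517
gripper_force: 20.0
shift [-2.6 -7.2  4.8] turn -0.003 | pos [0.5296 0.3788 0.0133] z [ 0.001  0.    -1.   ] ydeg -90.2 j [-0.57  0.69 -0.21  1.74  0.2   0.73 -2.45] t 6.65 w 0.0517
[318 211  24  45 838] [583.   -7.2  99.2  50.9   0.8] [ 0.58228863 -0.01135276  0.0294455 ]
edge deg 0.7320710203836372 y at centre -0.0326207351033692 3.362670978000528e-05
```

```bash
python3 -m inch '[[[-2,-5,2,0,1],[-2,-5,3,0,1],[-2,-5,4,0,1],[-2,-5,4.5,0,1],[-2,-5,4.5,0,1]]]'; python3 -c "
from h import *
s=observe();print(s['contact_force']);go((.527,.386,.0085),90)"
```

```text
time_s: 7.15
tool_pos: [0.5271, 0.3838, 0.0082]
orientation: [3.142, -0.004, 0.0]
contact_force: [0.1, -0.7, -1.5]
grip_width: 0.0518
gripper_force: 20.0
[ 0.07282291 -0.65009221 -1.5482224 ]
shift [-0.1 -2.2 -0.3] turn -0.002 | pos [0.5271 0.3838 0.0082] z [ 0. -0. -1.] ydeg -90.1 j [-0.58  0.7  -0.2   1.74  0.2   0.72 -2.46] t 7.15 w 0.0518
```

```bash
python3 -m inch '[[[0,0,0.5,0,1],[0,0,0.5,0,1],[0,0,0.5,0,1]]]';python3 -m inch '[[[0,0,0.5,0,1],[0,0,0.5,0,1],[0,0,0.5,0,1]]]'
```

```text
time_s: 7.45
tool_pos: [0.5271, 0.3839, 0.0077]
orientation: [-3.142, 0.004, -0.0]
contact_force: [0.5, 0.5, -1.3]
grip_width: 0.0517
gripper_force: 20.0
time_s: 7.75
tool_pos: [0.5271, 0.3839, 0.0077]
orientation: [3.142, -0.004, 0.0]
contact_force: [-1.7, -2.4, 6.2]
grip_width: 0.0518
gripper_force: 20.0
```

Contact is felt (about 7 N), so I release gently and rise.

```bash
python3 -m inch '[[[0,0,-0.3,0,0.3],[0,0,-0.3,0,0.2],[0,0,-0.3,0,0],[0,0,-0.3,0,-0.5],[0,0,-0.3,0,-1],[0,0,-0.3,0,-1],[0,0,-0.3,0,-1],[0,0,-0.3,0,-1]]]';python3 -m inch '[[[0,0,-15,0,-1],[0,0,-40,0,-1],[0,0,-80,0,-1],[0,0,-120,0,-1],[0,0,-160,0,-1],[-10,30,-180,0,-1],[-10,70,-190,0,-1],[-10,110,-190,0,-1]]]'; python3 -c "
from h import *
a=np.radians(16.2);g=np.array([.5834,-.3883])-.100*np.array([np.cos(a),np.sin(a)]);print(g)
go((g[0],g[1],.12),106.2)"
```

```text
time_s: 8.55
tool_pos: [0.527, 0.3839, 0.0073]
orientation: [3.142, -0.003, -0.0]
contact_force: [-0.0, 0.1, -0.4]
grip_width: 0.0869
gripper_force: 0.0
time_s: 9.35
tool_pos: [0.5173, 0.274, 0.2008]
orientation: [-3.139, 0.001, -0.007]
contact_force: [1.1, 0.2, 0.5]
grip_width: 0.0876
gripper_force: 0.0
[ 0.48737063 -0.41619911]
shift [-29.9 690.5  78.9] turn -0.283 | pos [0.5173 0.274  0.2008] z [ 0.004  0.003 -1.   ] ydeg -90.0 j [-0.41  0.36 -0.24  1.79  0.1   1.   -2.25] t 9.35 w 0.0876
```

```bash
python3 -m inch '[[[0,45,0,0,-1],[0,92,0,0,-1],[0,140,0,-0.05,-1],[0,188,0,-0.1,-1],[0,236,0,-0.15,-1],[0,284,0,-0.2,-1],[0,332,0,-0.25,-1],[0,380,0,-0.283,-1]]]'; python3 -c "
from h import *
go((.4874,-.4162,.12),106.2)
im,d=camera('top');W=world('top',d)
m=sel(W,.38,.63,.29,.48,.012,.04);n,L,S,C=cv2.connectedComponentsWithStats(m.astype(np.uint8));k=1+np.argmax(S[1:,4]);print('placed',S[k],rect(W[L==k]),np.median(W[L==k][:,2]))
"
```

```text
time_s: 10.15
tool_pos: [0.5158, -0.1079, 0.1989]
orientation: [3.11, 0.443, 0.003]
contact_force: [0.6, 1.0, 0.1]
grip_width: 0.0879
gripper_force: 0.0
shift [-113.5  288.1   78.8] turn 0.0 | pos [ 0.5158 -0.1079  0.1989] z [ 0.002 -0.    -1.   ] ydeg -73.8 j [ 0.18  0.26 -0.11  1.93  0.04  0.95 -1.24] t 10.15 w 0.0879
placed [143 234  25  44 818] [527.7 382.   97.2  53.8   2.8] 0.02234946905483307
```

The cake lies flat in the crate, its top at 22–23 mm. On to the magnifier.

```bash
python3 -m inch '[[[-17,42,0,0,-1],[-34,84,0,0,-1],[-51,126,10,0,-1],[-68,168,20,0,-1],[-85,210,40,0,-1],[-102,252,60,0,-1],[-113,288,75,0,-1],[-113,288,79,0,-1]]]'; python3 -c "
from h import *
go((.4874,-.4162,.004),106.2)
im,d=camera('side');W=world('side',d)
P=[proj('side',[.4874,-.4162,.011])[0],proj('side',[.5834,-.3883,.007])[0]]
print(P,tip_of('magnifier_grip','side')[:2],tip_of('magnifier','side')[:2])
cv2.imwrite('pics/c1.png',cv2.resize(im[100:260,330:530],None,fx=3.5,fy=3.5,interpolation=2))
"
```

```text
time_s: 11.0
tool_pos: [0.4842, -0.42, 0.1176]
orientation: [3.11, 0.427, -0.004]
contact_force: [-1.3, -0.4, -1.2]
grip_width: 0.0879
gripper_force: 0.0
shift [  4.4  -2.9 113.6] turn -0.01 | pos [ 0.4842 -0.42    0.1176] z [-0.002 -0.002 -1.   ] ydeg -74.4 j [ 0.6   0.53  0.01  1.73 -0.01  0.88 -0.68] t 11.0 w 0.0879
[array([434.92814114, 205.35595381]), array([400.6095961 , 200.67868064])] [{'position': [437.0, 203.6], 'confidence': 0.91}] [{'position': [278.9, 277.3], 'confidence': 0.66}, {'position': [400.5, 199.8], 'confidence': 0.57}]
```

View pics/c1.png

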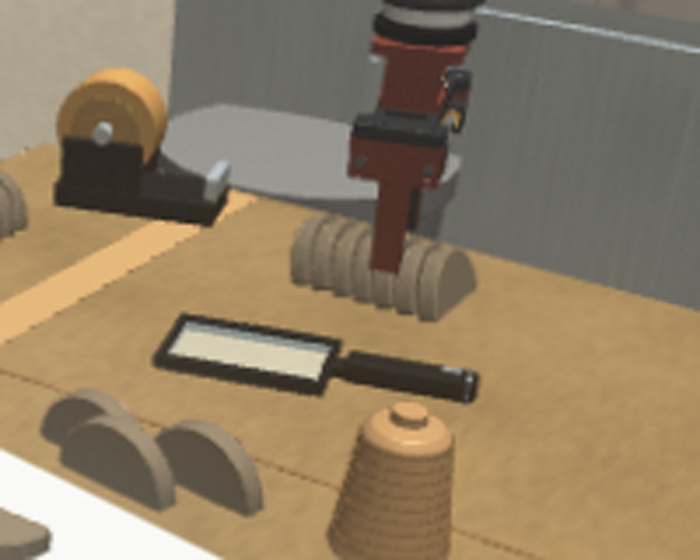

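The gripper is over the handle (crop (410,375)), and the network's grip point agrees with mine to 2 px. Descending.

```bash
python3 -m inch '[[[2,-1,30,0,-1],[3,-2,60,0,-1],[3,-2,85,0,-1],[3,-2,100,0,-1],[3,-2,108,0,-1],[3,-2,112,0,-1],[3,-2,112,0,-1],[3,-2,112,0,-1]]]'; python3 -c "
from h import *
go((.4874,-.4162,.004),106.2)"
```

```text
time_s: 11.95
tool_pos: [0.4902, -0.4118, 0.0076]
orientation: [3.109, 0.439, 0.002]
contact_force: [0.5, 0.7, -0.2]
grip_width: 0.0877
gripper_force: 0.0
shift [-3.9  3.5  3.6] turn -0.002 | pos [ 0.4902 -0.4118  0.0076] z [ 0.001 -0.001 -1.   ] ydeg -73.9 j [ 0.6   0.68  0.    1.78 -0.    0.68 -0.69] t 11.95 w 0.0877
```

```bash
python3 -m inch '[[[-2,3,3,0,-1],[-3,3.5,4,0,-1],[-3,3.5,4.5,0,-0.5],[-3,3.5,4.5,0,0],[-3,3.5,4.5,0,0.3],[-3,3.5,4.5,0,0.5],[-3,3.5,4.5,0,0.8],[-3,3.5,4.5,0,1]]]' 20; python3 -m inch '[[[0,0,0,0,1],[0,0,0,0,1],[0,0,0,0,1],[0,0,0,0,1]]]' 50; python3 -c "
from h import *
go((.4874,-.4162,.16),106.2)"
```

```text
time_s: 12.75
tool_pos: [0.4876, -0.4155, 0.002]
orientation: [3.111, 0.44, 0.0]
contact_force: [-0.8, -0.2, 0.5]
grip_width: 0.0434
gripper_force: 0.0
time_s: 13.15
tool_pos: [0.4876, -0.4157, 0.002]
orientation: [3.11, 0.439, 0.0]
contact_force: [-0.4, 0.4, 0.1]
grip_width: 0.0256
gripper_force: 50.0
shift [  -0.4    0.5 -158. ] turn -0.002 | pos [ 0.4876 -0.4157  0.002 ] z [ 0. -0. -1.] ydeg -73.9 j [ 0.61  0.68  0.    1.78 -0.    0.67 -0.68] t 13.15 w 0.0256
```

```bash
python3 -m inch '[[[0,0,-5,0,1],[0,0,-15,0,1],[0,0,-35,0,1],[0,0,-60,0,1],[0,0,-90,0,1],[0,0,-120,0,1],[0,0,-145,0,1],[0,0,-150,0,1]]]';python3 -m inch '[[[0,0,0,0,1],[0,0,0,0,1]]]'
cat >> h.py <<'E'
def mag(W,im,z0,z1,x0,x1,y0,y1,thr=70):
    g=sel(W,x0,x1,y0,y1,z0,z1)&(im.max(2)<thr)
    n,L,S,C=cv2.connectedComponentsWithStats(g.astype(np.uint8));k=1+np.argmax(S[1:,4]);P=W[L==k]
    A=np.c_[P[:,:2],np.ones(len(P))];c=np.linalg.lstsq(A,P[:,2],rcond=None)[0]
    return S[k],rect(P),np.median(P[:,2]),c
E
python3 -c "
from h import *
s=observe();print(s['ft_torque'],s['contact_force'])
go((.4874,-.4162,.15),106.2)
im,d=camera('top');W=world('top',d);np.save('top2.npy',W);cv2.imwrite('pics/top2.png',im)
print(mag(W,im,.12,.2,.4,.8,-.55,-.25))
cv2.imwrite('pics/d1.png',cv2.resize(im[140:340,400:600],None,fx=2,fy=2,interpolation=2))
im,d=camera('side');cv2.imwrite('pics/d2.png',cv2.resize(im[60:260,330:530],None,fx=2,fy=2,interpolation=2))
cv2.imwrite('pics/d.png',np.hstack([cv2.imread('pics/d1.png'),cv2.imread('pics/d2.png')]))
"
```

```text
time_s: 13.95
tool_pos: [0.4891, -0.4167, 0.1559]
orientation: [3.107, 0.439, 0.007]
contact_force: [0.6, -1.1, -2.2]
grip_width: 0.0258
gripper_force: 50.0
time_s: 14.15
tool_pos: [0.4867, -0.4149, 0.1506]
orientation: [-3.109, -0.44, 0.003]
contact_force: [-0.2, -0.6, -2.7]
grip_width: 0.0257
gripper_force: 50.0
[ 0.00094841  0.10328048 -0.03424273] [-0.22134261 -0.57209559 -2.7171245 ]
shift [0.3 1.5 0.6] turn -0.002 | pos [ 0.4867 -0.4149  0.1506] z [-0.002  0.001 -1.   ] ydeg -73.9 j [ 0.6   0.49  0.01  1.71 -0.01  0.94 -0.68] t 14.15 w 0.0257
(array([487, 186,  62,  74, 776], dtype=int32), array([ 585.9, -384.5,  132.5,   94.4,   15.9]), np.float64(0.1608893030619588), array([-0.00492433, -0.00538922,  0.1615809 ]))
```

View pics/d.png

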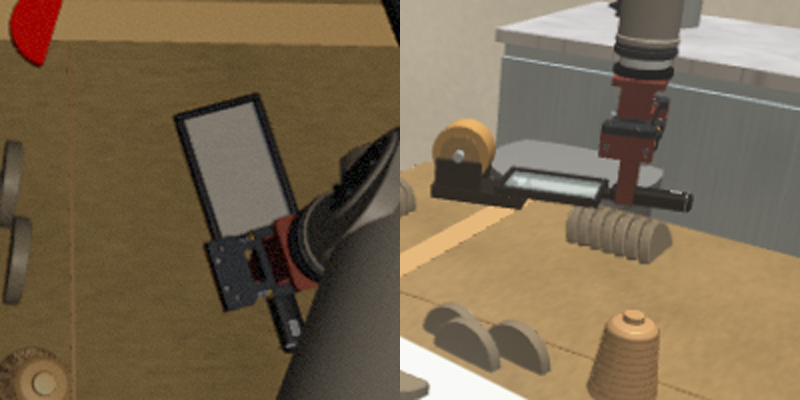

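The magnifier is held level (slope under 0.5 %), handle firmly gripped, well clear of everything.

```bash
python3 -c "
from h import *
go((.483,-.0086,.15),90.8)"
```

```text
shift [ 109.1 -391.3    0.9] turn 0.267 | pos [ 0.4867 -0.4148  0.1502] z [-0.002  0.002 -1.   ] ydeg -73.9 j [ 0.6   0.49  0.01  1.71 -0.01  0.94 -0.68] t 14.25 w 0.0258
```

```bash
python3 -m inch '[[[5,-18,-10,0,1],[14,-50,-15,0.03,1],[25,-90,-15,0.06,1],[36,-130,-15,0.1,1],[47,-170,-15,0.14,1],[58,-210,-15,0.18,1],[69,-250,-15,0.22,1],[78,-280,-15,0.25,1]]]';python3 -c "
from h import *
go((.483,-.0086,.13),90.8)"
```

```text
time_s: 15.05
tool_pos: [0.484, -0.1209, 0.1669]
orientation: [-3.14, -0.051, 0.001]
contact_force: [0.7, 0.1, -2.7]
grip_width: 0.026
gripper_force: 50.0
shift [   2.6 -112.2   37. ] turn 0.018 | pos [ 0.484  -0.1209  0.1669] z [-0.001  0.001 -1.   ] ydeg -88.2 j [ 0.16  0.26 -0.05  2.02  0.01  0.86 -1.43] t 15.05 w 0.026
```

```bash
python3 -m inch '[[[0,-30,5,0.017,1],[0,-60,10,0.017,1],[1,-85,20,0.017,1],[1,-103,30,0.017,1],[1,-112,37,0.017,1],[1,-112,37,0.017,1],[1,-112,37,0.017,1],[1,-112,37,0.017,1]]]';python3 -c "
from h import *
go((.483,-.0086,.13),90.8)
im,d=camera('top');W=world('top',d);np.save('top3.npy',W);cv2.imwrite('pics/top3.png',im)
print(mag(W,im,.115,.2,.4,.8,-.15,.15))
cv2.imwrite('pics/e1.png',cv2.resize(im[140:340,230:430],None,fx=2,fy=2,interpolation=2))
im,d=camera('side');cv2.imwrite('pics/e2.png',cv2.resize(im[150:350,250:450],None,fx=2,fy=2,interpolation=2))
cv2.imwrite('pics/e.png',np.hstack([cv2.imread('pics/e1.png'),cv2.imread('pics/e2.png')]))
"
```

```text
time_s: 15.85
tool_pos: [0.4827, -0.0141, 0.1304]
orientation: [3.141, 0.019, 0.001]
contact_force: [-0.1, -0.5, -3.3]
grip_width: 0.0256
gripper_force: 50.0
shift [ 0.3 -5.5  0.4] turn -0.002 | pos [ 0.4827 -0.0141  0.1304] z [ 0.001 -0.    -1.   ] ydeg -89.3 j [-0.01  0.29 -0.1   2.09  0.04  0.77 -1.7 ] t 15.85 w 0.0256
(array([310, 190,  45,  35, 301], dtype=int32), array([615.8, -12.6,  90.4,  71.8,  91.4]), np.float64(0.141617019364141), array([-0.00649473, -0.00303497,  0.1456465 ]))
```

View pics/e.png

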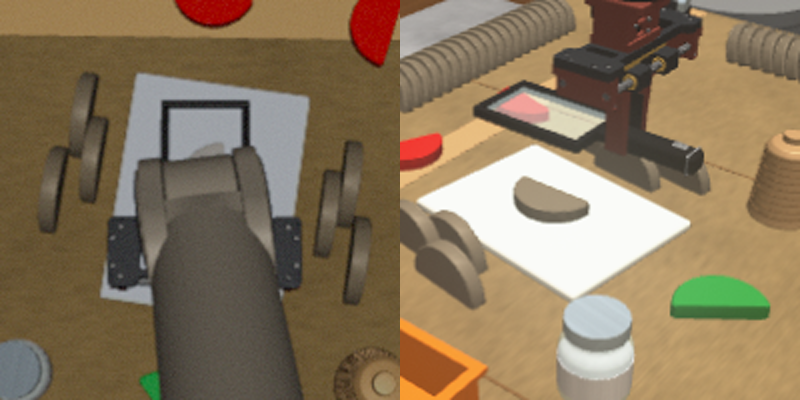

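The lens hangs above the cake, square with it and about 5 mm too far right. I centre it and descend.

```bash
python3 -m inch '[[[1,-5,10,0,1],[1,-5,25,0,1],[1,-5,40,0,1],[1,-5,52,0,1],[1,-5,60,0,1],[1,-5,65,0,1],[1,-5,67,0,1],[1,-5,67,0,1]]]';python3 -m inch '[[[0,0,0,0,1],[0,0,0,0,1],[0,0,0,0,1]]]';python3 -c "
from h import *
go((.484,-.0086,.062),90.8)
im,d=camera('top');W=world('top',d)
print(mag(W,im,.05,.1,.4,.8,-.15,.15))
go((.484,-.0086,.062),90.8)
m=sel(W,.48,.75,.09,.23,.03,.08);print('left',W[m].mean(0),m.sum());W0=np.load('top0.npy');m=sel(W0,.48,.75,.09,.23,.03,.08);print(W0[m].mean(0),m.sum())
im,d=camera('side');cv2.imwrite('pics/f.png',cv2.resize(im[150:350,230:450],None,fx=3,fy=3,interpolation=2))
"
```

```text
time_s: 16.75
tool_pos: [0.4836, -0.0079, 0.063]
orientation: [3.141, 0.021, 0.0]
contact_force: [0.6, -0.2, -2.1]
grip_width: 0.0257
gripper_force: 50.0
time_s: 17.05
tool_pos: [0.4837, -0.0079, 0.0633]
orientation: [-3.141, -0.021, -0.001]
contact_force: [0.1, 0.6, -2.8]
grip_width: 0.0257
gripper_force: 50.0
shift [0.3 0.7 1.3] turn -0.0 | pos [ 0.4837 -0.0079  0.0633] z [ 0.001  0.    -1.   ] ydeg -89.2 j [-0.03  0.4  -0.1   2.13  0.07  0.61 -1.73] t 17.05 w 0.0257
(array([309, 198,  42,  31, 266], dtype=int32), array([618. ,  -7. ,  88.7,  67.5,  91.5]), np.float64(0.07425349173318482), array([-0.00375027, -0.00251794,  0.07668377]))
shift [0.4 0.7 1.2] turn -0.0 | pos [ 0.4836 -0.0079  0.0632] z [ 0.001 -0.    -1.   ] ydeg -89.2 j [-0.03  0.4  -0.1   2.13  0.07  0.61 -1.73] t 17.1 w 0.0257
left [0.61731263 0.13193903 0.04487742] 939
[0.61729791 0.13181909 0.04477262] 949
```

View pics/f.png

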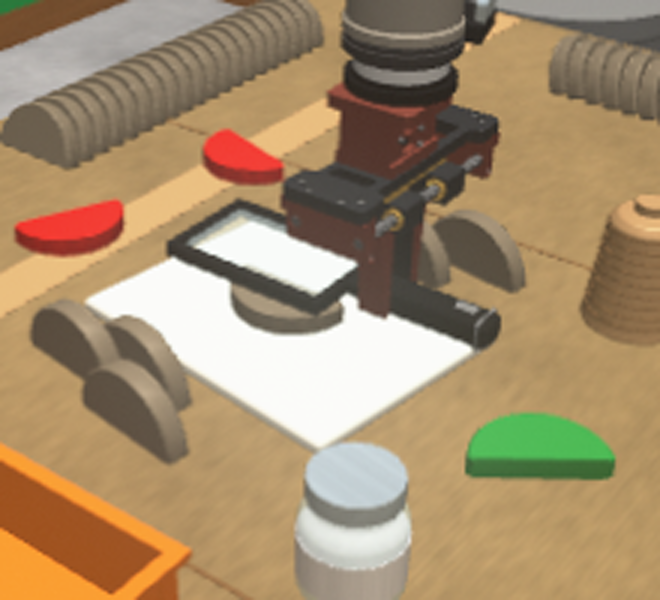

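The magnifier sits level over the cake with about 30 mm of gap and centred to about 1 mm, and nothing else has moved. I hand it in.

```bash
python3 -m inch '[[[1,0,0.5,0,1],[1,0,0.5,0,1],[1,0,0.5,0,1],[1,0,0.5,0,1],[1,0,0.5,0,1],[1,0,0.5,0,1]]]'; python3 -c "
from bench import *
print(hand_in())"
```

```text
time_s: 17.75
tool_pos: [0.4844, -0.0079, 0.0625]
orientation: [3.141, 0.022, 0.0]
contact_force: [-0.9, 0.3, -3.2]
grip_width: 0.0255
gripper_force: 50.0
the job is handed in; nothing more can be done
None
```

I laid the top cake flat in the crate's empty part and handed in after 17.75 s, still holding the magnifier level about 3 cm above the checked cake, centred to about 1 mm and with its long side along the straight edge (no verdict was returned).

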